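# Load the filter carrier under the leaf spring of the filter reader

### The arm

A 7-joint arm with a two-finger parallel gripper is mounted at the origin on the work surface. World frame = base frame: x ahead of the robot, y to its left, z up, the work surface at z = 0. Lengths are in mm, angles in rad, forces in N, time in s.
With the tool pointing down it reaches from about 350 to 900 mm from the base axis. Payload 7.2 kg.
Tool frame: the origin (TCP) lies on the centre line of the jaws, within the pads' length; the fingertips stand 11 mm ahead of it and the grasp point (between the pads) lies 8 mm behind it; z points along the fingers, y is the line along which they close (so a half turn about z gives the same grasp; the last joint's range is limited). The gripper opens to 88 mm and grips with 3 to 60 N. Pads are 20 mm wide; open, the fingers measure 115 mm over their backs; the gripper's body (75 mm by 178 mm) begins 61 mm behind the grasp point.
Start: joints at [1.221, 0.411, -0.013, 1.596, 0.006, 1.134, -0.082], TCP at [173.791, -600.354, 233.653] pointing down, gripper open.
Joint ranges: [-2.95, 2.95], [-0.29, 1.99], [-1.47, 1.44], [0.14, 2.54], [-1.03, 4.17], [0.13, 1.85], [-2.86, 2.86]. Speed limits (rad/s): [2.39, 2.39, 3.01, 3.01, 3.14, 3.14, 3.14].

### API

Orientations are given as a unit quaternion [w, x, y, z].
In Python, from bench import manip, snapshot gives the robot as it stands. The module is installed in compiled form; this text tells all that it offers.
- The arm moves only by the tool step_arm, never from a script. Its argument "plan" is a list of rows, each an object of numbers: "gripper": the opening, from -1 (shut) to 1 (fully open), so that 0 is half open; "tx", "ty", "tz": the shift along the tool's x, y, z in mm; "ax", "ay", "az": the turn, a rotation vector about the tool's x, y, z in rad. In form: [{"gripper": .., "tx": .., "ty": .., "tz": .., "ax": .., "ay": .., "az": ..}, ...]. A call has 1 to 8 rows; each row shifts and turns the commanded pose from where the row before left it, along the tool's axes as they then stand; what a row does not reach is not made up. A row lasts 1/8 s, in which the tool goes at most 62.5 mm and 10.7 degrees, less where a joint would pass 70% of its speed; a pose out of reach is approached as far as the arm can. A call is refused whole if a number of a shift passes 62.5 or a number of a turn 0.188, either way. A call with a gripper value outside its range is refused whole. The fingers move at their own pace and stop on an object; "force" is the grip in N (left out, the last holds). Time passes only in rows, so rows that do not move let the fingers close. It gives the time, the measured TCP pose, the force, the opening and the grip force at its end, in the units of the state.
- manip.observe(): the state, without advancing time (a new reading comes with each control period).
- snapshot(name): name is "side" or "top"; returns a dict with "img" (420x560x3 uint8, red, green, blue), "fx", "fy", "cx", "cy" (pixels), "pose" (4x4, takes a point from camera to world coordinates). Camera axes: x right, y up, looking along -z (the intrinsics and any distortion apply to the point x, -y, -z); pixel columns grow to the right and rows downward; lengths in mm; the calibration is good to about 2 mm. A picture is of the moment at which its call begins. There is no depth.
- manip.finish_job(): hands the job in; it is judged then, once.
The state is a dict: "t": time; "joint_pos": joint angles; "qvel": joint speeds; "effort": joint torques, N m; "position": TCP position; "eef_rot": TCP orientation; "contact_force": force on the tool from outside, world axes, zero at the start; "moment": the same for the moment, N m; "grip_width": finger opening in mm; "grip_force": force on a finger pad.
Only numpy, scipy, OpenCV 4.12 (cv2) and the standard library are available. Lean on these libraries where they do the work, as an engineer would, in place of code of your own. Each camera call takes 0.05 s, during which the arm holds its last target. There are 200 camera calls.

### The job

Load the filter reader: with closed fingertips press the carrier down hard on its pad, so that its sprung bed sinks, and keep it pressed while you slide it under the clamp bar and the leaf spring until it is fully home against the reader's housing and the bed has sprung back up behind it. Only press and push it, never lift it out of its channel; leave the other things on the bench where they are, and finish with the hand clear.

Things in the scene. Friction and masses are not known exactly. Their poses are not given: they have to be found in the camera images.
- stage: Filter reader with a straight loading channel, fixed to the bench. Origin on the bench under the channel's centre line; +x is the loading direction, z up. In its frame, mm: channel 47 wide between aluminium rails (tops z 34, outer faces y +-40); sprung bed plate x -79.5 to 14.5, top z 28 when up; then fixed steel floor x 15 to 135, top z 22; low rear end plate (z 26) at x -91 to -85
- bar (a point): centre of the underside of the steel clamp bar across the channel, 40 mm above the bench, at stage x 77. The bar is 10 mm long (stage x 72 to 82), 80 mm wide and 11 mm high, its top at 51 mm (screw heads 54)
- stop (a point): end stop: the face of the cream reader housing, at stage x 135 mm on the channel's centre line, at floor height 22 mm. The housing is stage x 135 to 180, y +-55, 80 mm high
- carrier: Loose grey metal carrier 115 x 44 x 16 mm, 0.10 to 0.21 kg, 1.5 mm side clearance in the channel. Origin: centre of its underside; x to its nose (loading direction), z up; nose edges rounded 3 mm. White filter disc in front of a dark cross rib on top. Starts on the raised bed, origin at stage x -14 to 4, top 44 mm above the bench: 4 too high for the bar. Home: origin at stage x 77.5, z 22, clear of the bed
- pad (a point): centre of the dark flat pad on the carrier's top to press on, at carrier x -36, z 16 mm. The pad reaches from the rear end (carrier x -57.5) to the cross rib (x -15 to -10, 5 mm high, 40 wide), against which the fingertip can push. When home the rib is 4.5 mm short of the clamp bar
- bed_plate (a joint): sink of the sprung bed plate in m: 0 up, 0.007 fully down on its stop (1 mm below the fixed floor). Its spring bears the carrier; it starts to sink at about 5 N of press on the carrier and takes about 11 N to go fully down; it springs back up (0) when the carrier has left it
- leaf_spring (a joint): lift, in rad, of the forked leaf spring that slopes down from the clamp bar to two tips at stage x 122, y +-17 mm, undersides 35 mm above the bench: 0 at rest, about 0.07 when its tips ride on the top of a carrier that lies on the floor; it then presses down with about 3.5 N in all
- weight_big: bystander: steel knob weight, 38 diameter, 60 high, upright on the bench beside the channel; origin at the centre of its underside
- weight_small: bystander: brass knob weight, 26 diameter, 42 high, upright; origin at the centre of its underside
- jar: bystander: white jar with cap, 52 diameter, 68 high; origin at the centre of its underside
- dish: bystander: shallow glass dish, 84 diameter, 16 high; origin at the centre of its underside
- pump: bystander: black sampling pump, 50 x 70 x 72 high (79 at its brass port), behind the channel's rear end; origin at the centre of its underside
- forceps: bystander: steel forceps lying flat, 118 long along its x, 8 high; origin on the bench under its middle
Mind the look-alikes: they are no part of the job. What is meant by the carrier is not green, orange or purple, and is the larger of those in its own colour.

How it is judged:
By the outcome, as a careful person would: the job done as asked, in the order asked, and still so for the second after the job is handed in, with the robot touching nothing.
It also fails if it takes over 45 s, if anything falls off the work surface, if the arm or the gripper's body presses on something with over 40 N, if the wrist force passes 120 N, or if a joint passes its speed limit or range.

## Working session

There is one attempt and no reset: what is moved stays moved. The work goes in short steps, Python scripts to look and compute and a tool call to move; the robot and the scene stay as the last step left them, time stands still between calls to the robot, and variables do not carry over. Pictures are saved under pics/ and viewed, at most 10 in all, crops included, and the job is handed in when it is done.

Besides the shell and the picture viewer there is one more tool, called after "Emit:" as name([rows], argument=value, ...), one row to a line, values as JSON. step_arm: Moves the arm, as the interface text tells. Its arguments: {"type":"object","properties":{"plan":{"type":"array"},"force":{"type":"number"}},"required":["plan"]}

```bash
mkdir -p pics
python3 - <<'E'
from bench import manip, snapshot
import cv2,numpy as np,pickle
for n in("top","side"):
    s=snapshot(n); cv2.imwrite(f"pics/{n}0.png",s["img"][:,:,::-1]); pickle.dump(s,open(f"{n}0.pkl","wb"))
    print(n,{k:(np.round(v,3).tolist() if k=="pose" else v) for k,v in s.items() if k!="img"})
print(manip.observe())
E
```

```text
top {'fx': 399.0351051437518, 'fy': 399.0351051437518, 'cx': 276.9257169027657, 'cy': 205.49694927004902, 'pose': [[-0.015, 0.995, -0.095, 521.036], [-1.0, -0.014, 0.007, -74.162], [0.005, 0.095, 0.995, 712.094], [0.0, 0.0, 0.0, 1.0]]}
side {'fx': 443.34524168777585, 'fy': 443.34524168777585, 'cx': 278.04595042116296, 'cy': 203.51566696338213, 'pose': [[0.996, 0.029, -0.081, 523.414], [-0.084, 0.514, -0.854, -749.643], [0.017, 0.857, 0.515, 471.832], [0.0, 0.0, 0.0, 1.0]]}
{'t': 0.1, 'joint_pos': array([ 1.22081233,  0.41178243, -0.01270553,  1.59693634,  0.00561805,
        1.13432609, -0.08218133]), 'qvel': array([-1.24425496e-03, -6.34439400e-05, -7.11317799e-04, -3.13316779e-03,
        5.22027647e-04, -2.42296402e-05,  1.82052208e-03]), 'effort': array([ 3.63850231e-03, -5.89090633e+01,  6.44220952e-01, -2.91707826e+01,
       -5.37594629e-02,  1.46254676e-02,  5.66851850e-05]), 'position': array([ 173.6271308 , -599.9441716 ,  232.92639453]), 'eef_rot': array([-6.90415684e-04,  9.90087760e-01,  1.40448303e-01, -1.58064033e-04]), 'contact_force': array([-0.15183875, -0.33231432,  0.40903446]), 'moment': array([-0.00458726,  0.01866995,  0.05135953]), 'grip_force': 0.0, 'grip_width': 87.66924488302455}
```

View pics/top0.png

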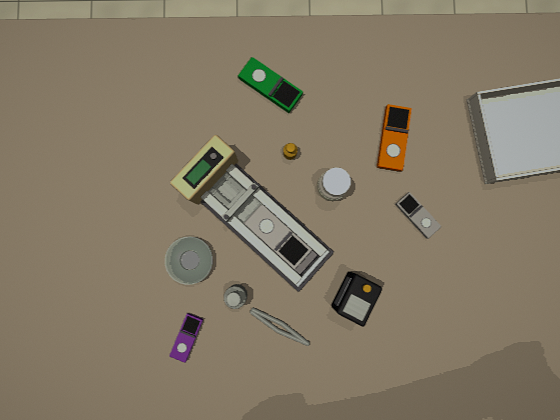

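View pics/side0.png

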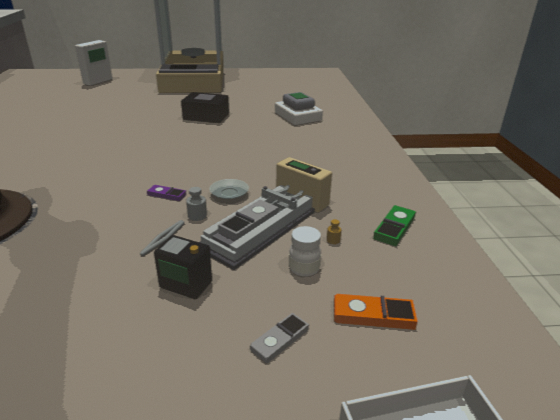

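Carrier candidates in the top view are green (270,84), orange (395,137), purple (187,338), small grey (418,215) and large grey in the channel (277,238). The last one fits: it is grey, the larger of the two greys, and it sits on the bed. I'll confirm with an enlarged crop.

Run:
```python
import cv2
i=cv2.imread("pics/top0.png")[130:300,165:345]
cv2.imwrite("pics/crop0.png",cv2.resize(i,None,fx=3.5,fy=3.5,interpolation=cv2.INTER_CUBIC))
i=cv2.imread("pics/side0.png")[150:265,190:345]
cv2.imwrite("pics/crop1.png",cv2.resize(i,None,fx=5,fy=5,interpolation=cv2.INTER_CUBIC))
```

```text
(no output)
```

View pics/crop0.png

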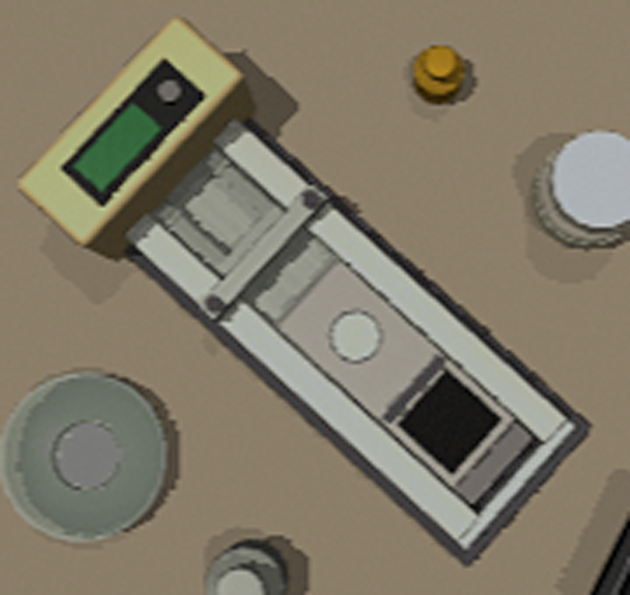

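View pics/crop1.png

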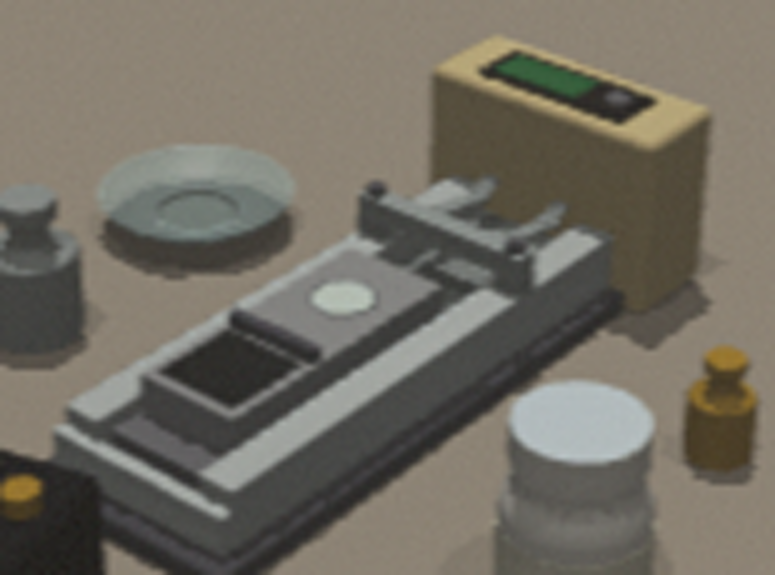

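The crops confirm it: large grey carrier with a white disc at top (266,226), rib at (283,241) and dark pad at (294,250), with the nose pointing to the clamp bar and the cream housing at upper left. Next I fit the stage pose from housing corners and pad/disc points in both views.

```bash
cat > fit.py <<'E'
import numpy as np,pickle
from scipy.optimize import least_squares
def proj(s,P):
    T=s["pose"]; c=(np.asarray(P)-T[:3,3])@T[:3,:3]
    return np.c_[s["cx"]+s["fx"]*c[:,0]/-c[:,2], s["cy"]+s["fy"]*c[:,1]/c[:,2]]
E
python3 - <<'E'
from fit import *
S={n:pickle.load(open(n+"0.pkl","rb")) for n in("top","side")}
H=[(135,55,80),(180,55,80),(180,-55,80),(135,-55,80)]
pts={"top":np.array([(85,245),(20,183),(180,18),(243,75),(263.5,250),(355,336),(452,422)])/3.5+(165,130),
"side":np.array([(433,72),(497,37),(708,110),(645,150),(445,235),(343,298),(233,373)])/5+(190,150)}
def res(p):
    x,y,a,c,d=p; R=np.array([[np.cos(a),-np.sin(a)],[np.sin(a),np.cos(a)]])
    r=[]
    for n in S:
        L=np.array(H+[(77,0,51),(c+d,0,44),(c-36,0,44)],float)
        L[4,2]=51
        W=np.c_[L[:,:2]@R.T+(x,y),L[:,2]]
        e=proj(S[n],W)-pts[n]
        if n=="side": e[4]=0
        r.append(e)
    return np.array(r)
f=least_squares(lambda p:res(p).ravel(),[500,-60,.8,-5,10],loss="soft_l1")
print(f.x.round(3)); print(res(f.x).round(1).tolist())
x,y,a,c,d=f.x;u=np.array([np.cos(a),np.sin(a)])
for s in (c-36,c-20,77-36,135): print(s,(np.array([x,y])+u*s).round(1))
from scipy.spatial.transform import Rotation as Ro
from bench import manip
o=manip.observe();q=o["eef_rot"];print(Ro.from_quat([*q[1:],q[0]]).as_matrix().round(3))
E
```

```text
[538.103 -75.497   0.814  -5.433  25.843]
[[[0.3, 0.8], [-1.5, -0.5], [0.1, -2.9], [2.4, -0.6], [1.1, 0.4], [0.0, -0.9], [-0.3, -0.4]], [[-2.3, -1.5], [-1.6, -1.7], [0.6, -0.9], [0.4, -0.7], [0.0, 0.0], [-0.6, 0.4], [-1.9, -0.2]]]
-41.43253957010015 [ 509.7 -105.6]
-25.43253957010015 [520.6 -94. ]
41 [566.3 -45.7]
135 [630.8  22.6]
[[ 0.961  0.278 -0.001]
 [ 0.278 -0.961  0.001]
 [-0.    -0.001 -1.   ]]
```

Emit:
step_arm([
  {"gripper": -1, "tx": 40, "ty": -33, "tz": 0, "ax": 0, "ay": 0, "az": 0},
  {"gripper": -1, "tx": 40, "ty": -33, "tz": 0, "ax": 0, "ay": 0, "az": 0},
  {"gripper": -1, "tx": 40, "ty": -33, "tz": 0, "ax": 0, "ay": 0, "az": 0},
  {"gripper": -1, "tx": 40, "ty": -33, "tz": 0, "ax": 0, "ay": 0, "az": 0},
  {"gripper": -1, "tx": 40, "ty": -33, "tz": 0, "ax": 0, "ay": 0, "az": 0},
  {"gripper": -1, "tx": 40, "ty": -33, "tz": 0, "ax": 0, "ay": 0, "az": 0},
  {"gripper": -1, "tx": 40, "ty": -33, "tz": 0, "ax": 0, "ay": 0, "az": 0},
  {"gripper": -1, "tx": 40, "ty": -33, "tz": 0, "ax": 0, "ay": 0, "az": 0},
], force=20)

```text
t: 1.1
position: [408.3, -256.3, 233.6]
eef_rot: [0.0, 0.99, 0.14, -0.0]
contact_force: [-0.2, 0.1, 0.4]
grip_width: 11.0
grip_force: 0.0
```

Emit:
step_arm([
  {"gripper": -1, "tx": 40, "ty": -33, "tz": 0, "ax": 0, "ay": 0, "az": 0},
  {"gripper": -1, "tx": 40, "ty": -33, "tz": 0, "ax": 0, "ay": 0, "az": 0},
  {"gripper": -1, "tx": 0, "ty": 0, "tz": 0, "ax": 0, "ay": 0, "az": -0.177},
  {"gripper": -1, "tx": 0, "ty": 0, "tz": 0, "ax": 0, "ay": 0, "az": -0.177},
  {"gripper": -1, "tx": 0, "ty": 0, "tz": 0, "ax": 0, "ay": 0, "az": -0.177},
  {"gripper": -1, "tx": 0, "ty": 0, "tz": 0, "ax": 0, "ay": 0, "az": 0},
])

```text
t: 1.85
position: [466.0, -172.1, 233.4]
eef_rot: [-0.0, 0.919, 0.395, -0.0]
contact_force: [-0.3, -0.6, 0.7]
grip_width: 0.1
grip_force: 0.0
```

```bash
cat > go.py <<'E'
import sys,numpy as np
from scipy.spatial.transform import Rotation as Ro
from bench import manip
o=manip.observe();q=o["eef_rot"];R=Ro.from_quat([*q[1:],q[0]]).as_matrix()
print("t",round(o["t"],2),"pos",o["position"].round(1),"f",o["contact_force"].round(1),"w",o["grip_width"].round(1));print(R.round(3).tolist())
if len(sys.argv)>3: print("tool delta",(R.T@(np.array(sys.argv[1:4],float)-o["position"])).round(1))
u=np.array([np.cos(.814),np.sin(.814)]);d=o["position"][:2]-(538.1,-75.5)
print("stage x,y",(d@u).round(1),(d@[-u[1],u[0]]).round(1))
E
python3 go.py 513.8 -101.2 100
```

```text
Traceback (most recent call last):
  File "go.py", line 5, in <module>
    print("t",round(o["t"],2),"pos",o["position"].round(1),"f",o["contact_force"].round(1),"w",o["grip_width"].round(1));print(R.round(3).tolist())
                                                                                               ^^^^^^^^^^^^^^^^^^^^^
AttributeError: 'float' object has no attribute 'round'
```

Emit:
step_arm([
  {"gripper": -1, "tx": 28, "ty": -4.6, "tz": 20},
  {"gripper": -1, "tx": 28, "ty": -4.7, "tz": 20},
  {"gripper": -1, "tx": 28, "ty": -4.7, "tz": 20},
  {"gripper": -1, "tx": 0, "ty": 0, "tz": 40},
  {"gripper": -1, "tx": 0, "ty": 0, "tz": 38},
  {"gripper": -1, "tx": 0, "ty": 0, "tz": 0},
])

```text
schema error: expected keys gripper, tx, ty, tz, ax, ay, az
```

```bash
sed -i 's/o\["grip_width"\].round(1)/round(o["grip_width"],1)/' go.py; python3 go.py 513.8 -101.2 100
python3 - <<'E'
from bench import snapshot
import cv2,pickle,numpy as np
a=snapshot("side");b=snapshot("top");pickle.dump((a,b),open("n1.pkl","wb"))
i=cv2.resize(a["img"][150:265,190:345,::-1],None,fx=5,fy=5,interpolation=cv2.INTER_CUBIC)
cv2.imwrite("pics/n1.png",i)
E
```

```text
t 1.85 pos [ 466.  -172.1  233.4] f [-0.3 -0.6  0.7] w 0.1
[[0.688, 0.725, -0.001], [0.725, -0.688, 0.0], [-0.0, -0.001, -1.0]]
tool delta [ 84.4 -14.1 133.3]
stage x,y -119.8 -13.9
```

View pics/n1.png

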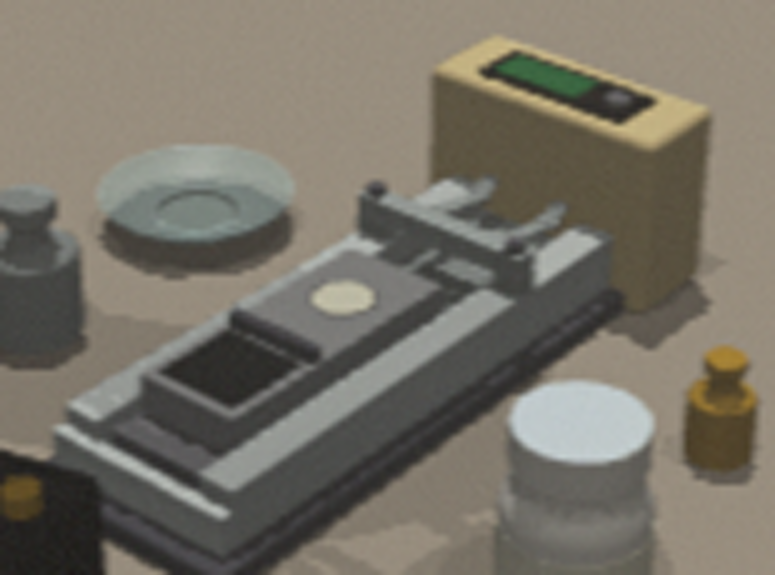

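The move was refused because the rows lacked the turn keys. The scene is unchanged: pad at crop (233,373), hand still out of view. I'll resend it with all keys.

Emit:
step_arm([
  {"gripper": -1, "tx": 28, "ty": -4.6, "tz": 20, "ax": 0, "ay": 0, "az": 0},
  {"gripper": -1, "tx": 28, "ty": -4.7, "tz": 20, "ax": 0, "ay": 0, "az": 0},
  {"gripper": -1, "tx": 28, "ty": -4.7, "tz": 20, "ax": 0, "ay": 0, "az": 0},
  {"gripper": -1, "tx": 0, "ty": 0, "tz": 40, "ax": 0, "ay": 0, "az": 0},
  {"gripper": -1, "tx": 0, "ty": 0, "tz": 38, "ax": 0, "ay": 0, "az": 0},
  {"gripper": -1, "tx": 0, "ty": 0, "tz": 0, "ax": 0, "ay": 0, "az": 0},
])

```text
t: 2.7
position: [511.8, -101.2, 93.4]
eef_rot: [-0.002, 0.919, 0.394, -0.002]
contact_force: [-0.3, -0.8, 0.6]
grip_width: 0.1
grip_force: 0.0
```

```bash
python3 go.py 513.8 -101.2 80
python3 - <<'E'
from bench import snapshot
import cv2,pickle,numpy as np
a=snapshot("side");pickle.dump(a,open("n2.pkl","wb"))
i=cv2.resize(a["img"][150:265,190:345,::-1],None,fx=5,fy=5,interpolation=cv2.INTER_CUBIC)
cv2.imwrite("pics/n2.png",i)
E
```

```text
t 2.7 pos [ 511.8 -101.2   93.4] f [-0.3 -0.8  0.6] w 0.1
[[0.689, 0.725, -0.005], [0.725, -0.689, 0.001], [-0.003, -0.005, -1.0]]
tool delta [ 1.4  1.5 13.4]
stage x,y -36.7 1.5
```

View pics/n2.png

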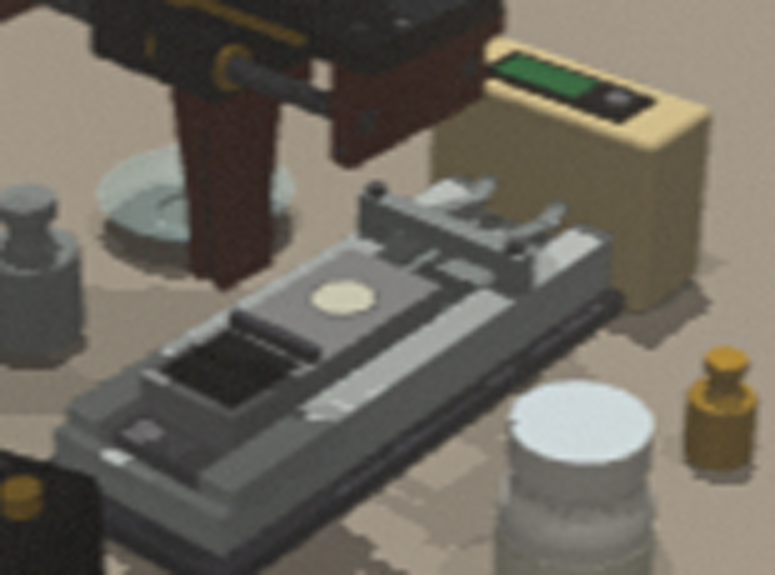

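The fingertips hang above the pad: front corner of the tip at about crop (225,289), pad centre (233,373), rib (277,336). I'll compare with the projection.

Run:
```python
from fit import *
s=pickle.load(open("n2.pkl","rb"))
u=np.array([.689,.725,0]);v=np.array([-.725,.689,0])
for z in (82.4,44):
  c=np.array([511.8,-101.2,z])
  P=[c,c-10*u-13.5*v,c+10*u-13.5*v,c-10*u+13.5*v,c+10*u+13.5*v]
  print(z,((proj(s,P)-(190,150))*5).round(0).tolist())
```

```text
82.4 [[226.0, 270.0], [235.0, 296.0], [275.0, 272.0], [177.0, 269.0], [218.0, 246.0]]
44 [[230.0, 365.0], [238.0, 391.0], [278.0, 366.0], [182.0, 363.0], [221.0, 339.0]]
```

Emit:
step_arm([
  {"gripper": -1, "tx": 2, "ty": 2, "tz": 15, "ax": 0, "ay": 0, "az": 0},
  {"gripper": -1, "tx": 0, "ty": 0, "tz": 15, "ax": 0, "ay": 0, "az": 0},
  {"gripper": -1, "tx": 0, "ty": 0, "tz": 2, "ax": 0, "ay": 0, "az": 0},
  {"gripper": -1, "tx": 0, "ty": 0, "tz": 0, "ax": 0, "ay": 0, "az": 0},
])

```text
t: 3.25
position: [516.6, -101.4, 63.6]
eef_rot: [-0.0, 0.919, 0.395, -0.0]
contact_force: [-0.4, 0.5, 0.7]
grip_width: 0.2
grip_force: 0.0
```

Emit:
step_arm([
  {"gripper": -1, "tx": 0, "ty": 0, "tz": 2, "ax": 0, "ay": 0, "az": 0},
  {"gripper": -1, "tx": 0, "ty": 0, "tz": 2, "ax": 0, "ay": 0, "az": 0},
  {"gripper": -1, "tx": 0, "ty": 0, "tz": 2, "ax": 0, "ay": 0, "az": 0},
  {"gripper": -1, "tx": 0, "ty": 0, "tz": 0, "ax": 0, "ay": 0, "az": 0},
])

```text
t: 3.75
position: [516.5, -101.4, 57.5]
eef_rot: [-0.0, 0.919, 0.395, -0.0]
contact_force: [0.4, -0.3, -0.2]
grip_width: 0.7
grip_force: 0.0
```

Emit:
step_arm([
  {"gripper": -1, "tx": 0, "ty": 0, "tz": 2, "ax": 0, "ay": 0, "az": 0},
  {"gripper": -1, "tx": 0, "ty": 0, "tz": 1, "ax": 0, "ay": 0, "az": 0},
  {"gripper": -1, "tx": 0, "ty": 0, "tz": 0, "ax": 0, "ay": 0, "az": 0},
])

```text
t: 4.12
position: [516.8, -101.5, 54.9]
eef_rot: [0.0, 0.919, 0.395, 0.0]
contact_force: [-0.5, 0.8, 4.7]
grip_width: 0.4
grip_force: 2.6
```

Emit:
step_arm([
  {"gripper": -1, "tx": 0, "ty": 0, "tz": 2, "ax": 0, "ay": 0, "az": 0},
  {"gripper": -1, "tx": 0, "ty": 0, "tz": 2, "ax": 0, "ay": 0, "az": 0},
  {"gripper": -1, "tx": 0, "ty": 0, "tz": 2, "ax": 0, "ay": 0, "az": 0},
  {"gripper": -1, "tx": 0, "ty": 0, "tz": 0, "ax": 0, "ay": 0, "az": 0},
])

```text
t: 4.62
position: [516.8, -101.5, 49.4]
eef_rot: [0.0, 0.919, 0.395, 0.0]
contact_force: [-2.5, 0.7, 10.1]
grip_width: 0.4
grip_force: 5.1
```

Emit:
step_arm([
  {"gripper": -1, "tx": 0, "ty": 0, "tz": 1, "ax": 0, "ay": 0, "az": 0},
  {"gripper": -1, "tx": 0, "ty": 0, "tz": 1, "ax": 0, "ay": 0, "az": 0},
  {"gripper": -1, "tx": 0, "ty": 0, "tz": 0, "ax": 0, "ay": 0, "az": 0},
])

```text
t: 5.0
position: [516.7, -101.7, 48.4]
eef_rot: [0.001, 0.919, 0.395, -0.0]
contact_force: [-7.8, 0.2, 22.3]
grip_width: 0.5
grip_force: 11.3
```

Emit:
step_arm([
  {"gripper": -1, "tx": 2, "ty": 0, "tz": 0, "ax": 0, "ay": 0, "az": 0},
  {"gripper": -1, "tx": 2, "ty": 0, "tz": 0, "ax": 0, "ay": 0, "az": 0},
  {"gripper": -1, "tx": 2, "ty": 0, "tz": 0, "ax": 0, "ay": 0, "az": 0},
  {"gripper": -1, "tx": 2, "ty": 0, "tz": 0, "ax": 0, "ay": 0, "az": 0},
])

```text
t: 5.5
position: [517.1, -101.4, 48.2]
eef_rot: [0.002, 0.919, 0.393, -0.006]
contact_force: [-24.5, -14.8, 40.6]
grip_width: 0.8
grip_force: 20.5
```

Emit:
step_arm([
  {"gripper": -1, "tx": 2, "ty": 0, "tz": 0, "ax": 0, "ay": 0, "az": 0},
  {"gripper": -1, "tx": 2, "ty": 0, "tz": 0, "ax": 0, "ay": 0, "az": 0},
  {"gripper": -1, "tx": 2, "ty": 0, "tz": 0, "ax": 0, "ay": 0, "az": 0},
  {"gripper": -1, "tx": 2, "ty": 0, "tz": 0, "ax": 0, "ay": 0, "az": 0},
])

```text
t: 6.0
position: [522.1, -97.7, 48.4]
eef_rot: [0.003, 0.92, 0.393, -0.007]
contact_force: [-24.0, -19.2, 40.9]
grip_width: 0.4
grip_force: 20.6
```

```bash
python3 go.py
```

```text
t 6.0 pos [522.1 -97.7  48.4] f [-24.  -19.2  40.9] w 0.4
[[0.692, 0.722, -0.01], [0.722, -0.692, -0.01], [-0.014, -0.0, -1.0]]
stage x,y -27.1 -3.6
```

Emit:
step_arm([
  {"gripper": -1, "tx": 1, "ty": 0, "tz": -1, "ax": 0, "ay": 0, "az": 0},
  {"gripper": -1, "tx": 2, "ty": 0, "tz": 0, "ax": 0, "ay": 0, "az": 0},
  {"gripper": -1, "tx": 2, "ty": 0, "tz": 0, "ax": 0, "ay": 0, "az": 0},
])

```text
t: 6.38
position: [527.4, -92.3, 49.0]
eef_rot: [0.002, 0.919, 0.393, -0.005]
contact_force: [-16.7, -15.2, 30.0]
grip_width: 0.5
grip_force: 14.8
```

```bash
python3 go.py
python3 - <<'E'
from bench import snapshot
import cv2
a=snapshot("side")
cv2.imwrite("pics/n3.png",cv2.resize(a["img"][150:265,190:345,::-1],None,fx=5,fy=5,interpolation=cv2.INTER_CUBIC))
E
```

```text
t 6.38 pos [527.4 -92.3  49. ] f [-16.7 -15.2  30. ] w 0.5
[[0.691, 0.723, -0.007], [0.723, -0.691, -0.008], [-0.01, 0.0, -1.0]]
stage x,y -19.6 -3.8
```

View pics/n3.png

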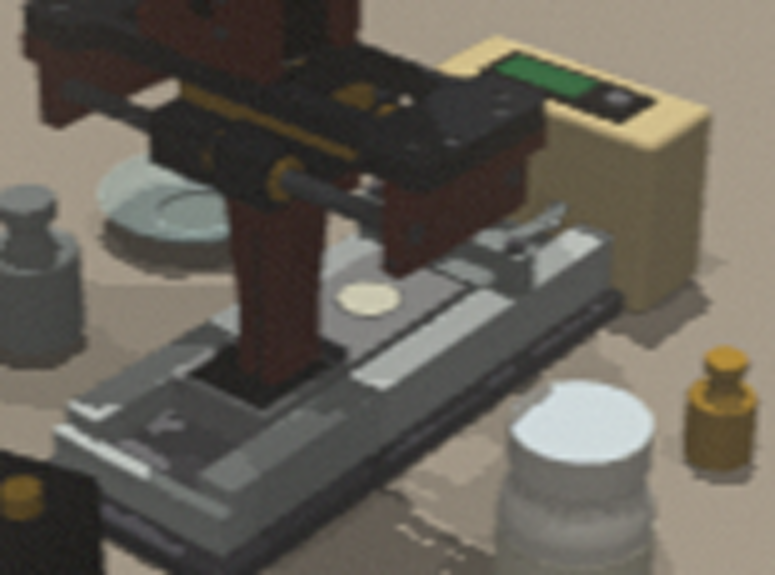

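The bed is down and the carrier travels with the tip: the disc has moved to crop (369,298) and the tip is close behind the rib at (318,370). I'll go on pushing.

Emit:
step_arm([
  {"gripper": -1, "tx": 3, "ty": 0, "tz": 0, "ax": 0, "ay": 0, "az": 0},
  {"gripper": -1, "tx": 3, "ty": 0, "tz": 0, "ax": 0, "ay": 0, "az": 0},
  {"gripper": -1, "tx": 3, "ty": 0, "tz": 0, "ax": 0, "ay": 0, "az": 0},
  {"gripper": -1, "tx": 3, "ty": 0, "tz": 0, "ax": 0, "ay": 0, "az": 0},
  {"gripper": -1, "tx": 3, "ty": 0, "tz": 0, "ax": 0, "ay": 0, "az": 0},
  {"gripper": -1, "tx": 3, "ty": 0, "tz": 0, "ax": 0, "ay": 0, "az": 0},
])

```text
t: 7.18
position: [537.6, -81.5, 49.1]
eef_rot: [0.003, 0.92, 0.392, -0.007]
contact_force: [-23.6, -19.8, 39.8]
grip_width: 0.8
grip_force: 19.5
```

```bash
python3 go.py
```

```text
t 7.17 pos [537.6 -81.5  49.1] f [-23.6 -19.8  39.8] w 0.8
[[0.692, 0.722, -0.011], [0.722, -0.692, -0.011], [-0.015, -0.001, -1.0]]
stage x,y -4.7 -3.8
```

Emit:
step_arm([
  {"gripper": -1, "tx": 3, "ty": 0, "tz": -1, "ax": 0, "ay": 0, "az": 0},
  {"gripper": -1, "tx": 3, "ty": 0, "tz": -0.2, "ax": 0, "ay": 0, "az": 0},
  {"gripper": -1, "tx": 3, "ty": 0, "tz": 0, "ax": 0, "ay": 0, "az": 0},
  {"gripper": -1, "tx": 3, "ty": 0, "tz": 0, "ax": 0, "ay": 0, "az": 0},
  {"gripper": -1, "tx": 3, "ty": 0, "tz": 0, "ax": 0, "ay": 0, "az": 0},
  {"gripper": -1, "tx": 3, "ty": 0, "tz": 0, "ax": 0, "ay": 0, "az": 0},
])

```text
t: 7.92
position: [554.3, -63.4, 49.5]
eef_rot: [0.001, 0.919, 0.394, -0.002]
contact_force: [-6.7, -8.1, 14.0]
grip_width: 0.6
grip_force: 7.2
```

```bash
python3 go.py
```

```text
t 7.92 pos [554.3 -63.4  49.5] f [-6.7 -8.1 14. ] w 0.6
[[0.689, 0.725, -0.003], [0.725, -0.689, -0.004], [-0.005, 0.001, -1.0]]
stage x,y 20.0 -3.5
```

Emit:
step_arm([
  {"gripper": -1, "tx": 3, "ty": 0, "tz": 0.6, "ax": 0, "ay": 0, "az": 0},
  {"gripper": -1, "tx": 3, "ty": 0, "tz": 0, "ax": 0, "ay": 0, "az": 0},
  {"gripper": -1, "tx": 3, "ty": 0, "tz": 0, "ax": 0, "ay": 0, "az": 0},
  {"gripper": -1, "tx": 3, "ty": 0, "tz": 0, "ax": 0, "ay": 0, "az": 0},
  {"gripper": -1, "tx": 3, "ty": 0, "tz": 0, "ax": 0, "ay": 0, "az": 0},
])

```text
t: 8.55
position: [560.4, -57.2, 49.2]
eef_rot: [0.003, 0.92, 0.393, -0.007]
contact_force: [-25.2, -22.0, 37.2]
grip_width: 0.1
grip_force: 18.6
```

```bash
python3 go.py
```

```text
t 8.55 pos [560.4 -57.2  49.2] f [-25.2 -22.   37.2] w 0.1
[[0.691, 0.723, -0.012], [0.723, -0.691, -0.01], [-0.016, -0.001, -1.0]]
stage x,y 28.6 -3.6
```

Emit:
step_arm([
  {"gripper": -1, "tx": 2, "ty": 0, "tz": -0.7, "ax": 0, "ay": 0, "az": 0},
  {"gripper": -1, "tx": 2, "ty": 0, "tz": 0, "ax": 0, "ay": 0, "az": 0},
  {"gripper": -1, "tx": 2, "ty": 0, "tz": 0, "ax": 0, "ay": 0, "az": 0},
  {"gripper": -1, "tx": 2, "ty": 0, "tz": 0, "ax": 0, "ay": 0, "az": 0},
])

```text
t: 9.05
position: [567.9, -49.6, 49.4]
eef_rot: [0.002, 0.919, 0.393, -0.005]
contact_force: [-14.8, -13.8, 20.2]
grip_width: 0.4
grip_force: 17.3
```

```bash
python3 go.py
```

```text
t 9.05 pos [567.9 -49.6  49.4] f [-14.8 -13.8  20.2] w 0.4
[[0.69, 0.723, -0.008], [0.723, -0.691, -0.008], [-0.011, -0.0, -1.0]]
stage x,y 39.3 -3.9
```

Emit:
step_arm([
  {"gripper": -1, "tx": 2, "ty": 0, "tz": 0, "ax": 0, "ay": 0, "az": 0},
  {"gripper": -1, "tx": 2, "ty": 0, "tz": 0, "ax": 0, "ay": 0, "az": 0},
  {"gripper": -1, "tx": 2, "ty": 0, "tz": 0, "ax": 0, "ay": 0, "az": 0},
])

```text
t: 9.43
position: [571.0, -46.3, 49.4]
eef_rot: [0.002, 0.919, 0.393, -0.006]
contact_force: [-20.1, -18.5, 26.3]
grip_width: 0.6
grip_force: 20.0
```

```bash
python3 go.py
```

```text
t 9.43 pos [571.  -46.3  49.4] f [-20.1 -18.5  26.3] w 0.6
[[0.691, 0.723, -0.01], [0.723, -0.691, -0.009], [-0.013, -0.001, -1.0]]
stage x,y 43.8 -3.9
```

Emit:
step_arm([
  {"gripper": -1, "tx": 2, "ty": 0, "tz": -0.3, "ax": 0, "ay": 0, "az": 0},
  {"gripper": -1, "tx": 2, "ty": 0, "tz": 0, "ax": 0, "ay": 0, "az": 0},
  {"gripper": -1, "tx": 2, "ty": 0, "tz": 0, "ax": 0, "ay": 0, "az": 0},
])

```text
t: 9.8
position: [577.0, -39.7, 49.4]
eef_rot: [0.002, 0.919, 0.394, -0.004]
contact_force: [-9.9, -11.0, 14.7]
grip_width: 0.3
grip_force: 12.5
```

```bash
python3 go.py
```

```text
t 9.8 pos [577.  -39.7  49.4] f [ -9.9 -11.   14.7] w 0.3
[[0.69, 0.724, -0.006], [0.724, -0.69, -0.006], [-0.008, 0.0, -1.0]]
stage x,y 52.7 -3.7
```

Emit:
step_arm([
  {"gripper": -1, "tx": 2, "ty": 0, "tz": 0.2, "ax": 0, "ay": 0, "az": 0},
  {"gripper": -1, "tx": 2, "ty": 0, "tz": 0, "ax": 0, "ay": 0, "az": 0},
  {"gripper": -1, "tx": 0, "ty": 0, "tz": 0, "ax": 0, "ay": 0, "az": 0},
])

```text
t: 10.18
position: [578.9, -37.8, 49.4]
eef_rot: [0.002, 0.919, 0.393, -0.005]
contact_force: [-13.8, -13.4, 18.7]
grip_width: 0.5
grip_force: 14.7
```

```bash
python3 go.py
python3 - <<'E'
from bench import snapshot
import cv2
a=snapshot("side");b=snapshot("top")
cv2.imwrite("pics/n4.png",cv2.resize(a["img"][150:265,190:345,::-1],None,fx=5,fy=5,interpolation=cv2.INTER_CUBIC))
E
```

```text
t 10.18 pos [578.9 -37.8  49.4] f [-13.8 -13.4  18.7] w 0.5
[[0.69, 0.723, -0.008], [0.723, -0.69, -0.008], [-0.011, -0.0, -1.0]]
stage x,y 55.4 -3.8
```

View pics/n4.png

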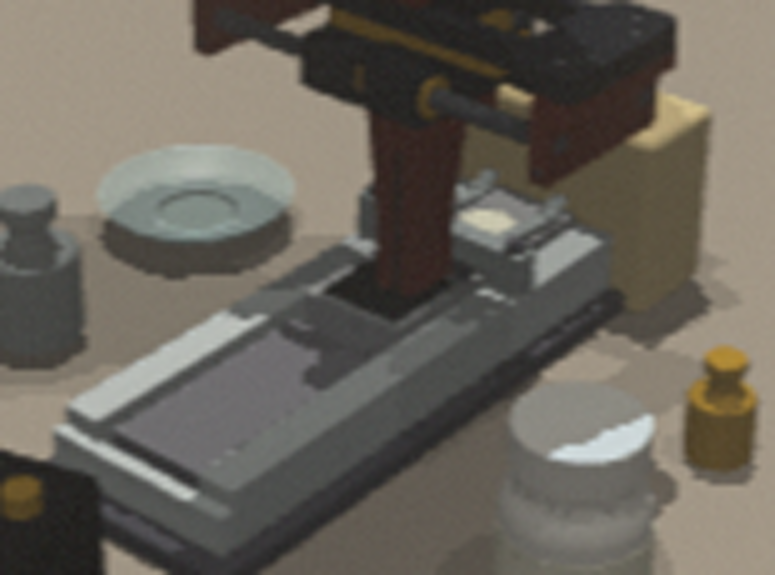

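The carrier is almost home: its disc is past the bar at crop (487,222) and its rear edge is around (390,325). I'll push on until it stalls.

Emit:
step_arm([
  {"gripper": -1, "tx": 2, "ty": 0, "tz": 0, "ax": 0, "ay": 0, "az": 0},
  {"gripper": -1, "tx": 2, "ty": 0, "tz": 0, "ax": 0, "ay": 0, "az": 0},
  {"gripper": -1, "tx": 0, "ty": 0, "tz": 0, "ax": 0, "ay": 0, "az": 0},
])

```text
t: 10.65
position: [579.2, -37.5, 49.4]
eef_rot: [0.003, 0.92, 0.393, -0.008]
contact_force: [-22.1, -19.4, 28.3]
grip_width: 0.6
grip_force: 19.1
```

```bash
python3 go.py
```

```text
t 10.65 pos [579.2 -37.5  49.4] f [-22.1 -19.4  28.3] w 0.6
[[0.691, 0.722, -0.013], [0.722, -0.692, -0.011], [-0.017, -0.002, -1.0]]
stage x,y 55.8 -3.8
```

Emit:
step_arm([
  {"gripper": -1, "tx": 2, "ty": 0, "tz": -0.6, "ax": 0, "ay": 0, "az": 0},
  {"gripper": -1, "tx": 2, "ty": 0, "tz": -0.3, "ax": 0, "ay": 0, "az": 0},
  {"gripper": -1, "tx": 1, "ty": 0, "tz": -0.3, "ax": 0, "ay": 0, "az": 0},
  {"gripper": -1, "tx": 0, "ty": 0, "tz": 0, "ax": 0, "ay": 0, "az": 0},
])

```text
t: 11.15
position: [579.3, -37.4, 49.4]
eef_rot: [0.003, 0.92, 0.392, -0.012]
contact_force: [-28.7, -26.1, 28.8]
grip_width: 0.2
grip_force: 21.5
```

```bash
python3 go.py
```

```text
t 11.15 pos [579.3 -37.4  49.4] f [-28.7 -26.1  28.8] w 0.2
[[0.693, 0.721, -0.019], [0.721, -0.693, -0.015], [-0.024, -0.004, -1.0]]
stage x,y 56.0 -3.8
```

It has stalled at 39 N of horizontal push, so it is home against the stop. I'll unload the push, then lift.

Emit:
step_arm([
  {"gripper": -1, "tx": -4, "ty": 0, "tz": 0, "ax": 0, "ay": 0, "az": 0},
  {"gripper": -1, "tx": -4, "ty": 0, "tz": 0, "ax": 0, "ay": 0, "az": 0},
  {"gripper": -1, "tx": 0, "ty": 0, "tz": 0, "ax": 0, "ay": 0, "az": 0},
])

```text
t: 11.52
position: [579.0, -37.6, 49.5]
eef_rot: [0.002, 0.919, 0.393, -0.005]
contact_force: [-11.3, -14.8, 9.4]
grip_width: 0.2
grip_force: 11.7
```

```bash
python3 go.py
```

```text
t 11.53 pos [579.  -37.6  49.5] f [-11.3 -14.8   9.4] w 0.2
[[0.691, 0.723, -0.009], [0.723, -0.691, -0.007], [-0.011, -0.001, -1.0]]
stage x,y 55.7 -3.7
```

Emit:
step_arm([
  {"gripper": -1, "tx": -3, "ty": 0, "tz": -0.3, "ax": 0, "ay": 0, "az": 0},
  {"gripper": -1, "tx": -2, "ty": 0, "tz": -0.7, "ax": 0, "ay": 0, "az": 0},
  {"gripper": -1, "tx": -1, "ty": 0, "tz": -2, "ax": 0, "ay": 0, "az": 0},
  {"gripper": -1, "tx": 0, "ty": 0, "tz": -10, "ax": 0, "ay": 0, "az": 0},
  {"gripper": -1, "tx": 0, "ty": 0, "tz": -30, "ax": 0, "ay": 0, "az": 0},
  {"gripper": -1, "tx": -20, "ty": 0, "tz": -40, "ax": 0, "ay": 0, "az": 0},
  {"gripper": -1, "tx": -50, "ty": 0, "tz": -30, "ax": 0, "ay": 0, "az": 0},
  {"gripper": -1, "tx": -60, "ty": 0, "tz": 0, "ax": 0, "ay": 0, "az": 0},
])

```text
t: 12.52
position: [492.2, -129.0, 166.8]
eef_rot: [0.002, 0.918, 0.397, 0.003]
contact_force: [0.4, -1.7, 0.1]
grip_width: 0.7
grip_force: 0.0
```

Emit:
step_arm([
  {"gripper": -1, "tx": -60, "ty": 0, "tz": 0, "ax": 0, "ay": 0, "az": 0},
  {"gripper": -1, "tx": -50, "ty": 0, "tz": 0, "ax": 0, "ay": 0, "az": 0},
  {"gripper": -1, "tx": 0, "ty": 0, "tz": 0, "ax": 0, "ay": 0, "az": 0},
])

```text
t: 12.9
position: [412.9, -211.9, 164.4]
eef_rot: [0.001, 0.919, 0.393, 0.0]
contact_force: [0.4, -0.2, -0.3]
grip_width: 0.5
grip_force: 0.0
```

```bash
python3 go.py
python3 - <<'E'
from bench import snapshot
import cv2,numpy as np
a=snapshot("side");b=snapshot("top")
i=cv2.resize(a["img"][150:265,190:345,::-1],None,fx=3.6,fy=3.6,interpolation=cv2.INTER_CUBIC)
j=cv2.resize(b["img"][130:300,165:345,::-1],None,fx=1,fy=1)
j=cv2.resize(j[:115,:],(240*180//180,int(115*240/180)),interpolation=cv2.INTER_CUBIC)
c=np.zeros((414,800,3),np.uint8);c[:,:558]=i[:414,:558];c[:j.shape[0],559:799]=j
cv2.imwrite("pics/n5.png",c)
E
```

```text
t 12.9 pos [ 412.9 -211.9  164.4] f [ 0.4 -0.2 -0.3] w 0.5
[[0.691, 0.723, 0.002], [0.723, -0.691, -0.002], [-0.0, 0.002, -1.0]]
stage x,y -185.1 -2.7
```

View pics/n5.png

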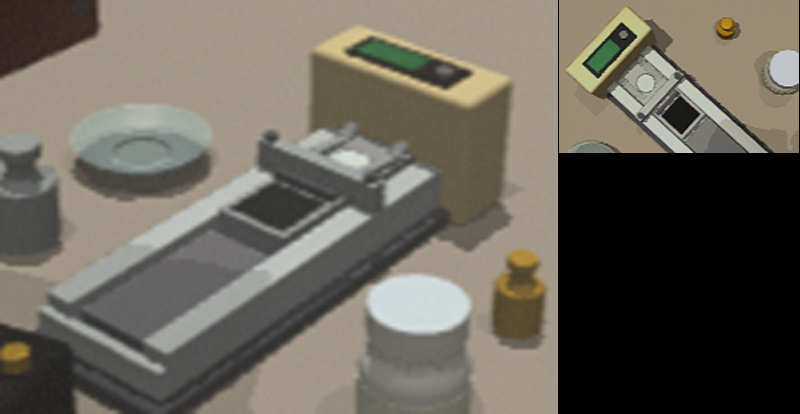

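Run:
```python
from fit import *
from bench import snapshot
import cv2
t=snapshot("top");s=snapshot("side")
o=np.array([538.1,-75.5]);u=np.array([.687,.727])
P=[[*(o+u*x),38] for x in (41.5,103.3)]
print(proj(t,P).round(1).tolist(),proj(s,P).round(1).tolist())
g=t["img"].astype(int);m=(g.max(2)<45).astype(np.uint8)[200:235,240:275]
print("pad",[(c+(240,200)).round(1) for c in cv2.connectedComponentsWithStats(m)[3][1:]],cv2.connectedComponentsWithStats(m)[2][1:,4])
w=(g.min(2)>195).astype(np.uint8)[183:202,220:240]
print("disc",[(c+(220,183)).round(1) for c in cv2.connectedComponentsWithStats(w)[3][1:]],cv2.connectedComponentsWithStats(w)[2][1:,4])
```

```text
[[257.4, 216.8], [230.7, 192.2]] [[265.4, 208.1], [285.7, 195.5]]
pad [array([274., 200.]), array([255.8, 216.1])] [  1 406]
disc [array([233., 197.])] [1]
```

The final picture shows the carrier home. The pad is at top pixel (258,216) against a predicted (257,217), and the disc is under the spring at (230,192). The bed is back up, the bystanders haven't moved and the hand is clear.

```bash
python3 -c "
from bench import manip
print(manip.finish_job())"
```

```text
the job is handed in; nothing more can be done
None
```

I pressed the carrier down and slid it under the bar and leaf spring until it stalled against the housing; the last pictures show it home and the bed back up. The hand is clear and the job is handed in.

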